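Lay the blue paint bottle down in the bottle cradle

TASK

Take the blue paint bottle from under the ledge and lay it on its side on the two rails of the wooden cradle, foot towards the fixed end board and cap towards the orange stop; set it down, do not drop it: keep hold until it lies down on the rails. Then slide the orange stop up until the bottle is held snugly between the fixed end board and the stop, with no gap at either end. Leave the red and yellow bottles and the brush pot standing where they are.

Things in the scene. Friction and masses are not known exactly. Their poses are not given: they have to be found in the camera images.
- blue_bottle: Blue squeeze bottle of paint with a black cap and a white label, loose, about 0.34 kg (varies), standing on the table under the ledge in one of three places. Round: body 56 mm in diameter from the foot to 112 mm, a short shoulder, then a cap 26 mm in diameter from 122 to 150 mm. Origin: centre of its foot (underside); z runs along its axis from foot to cap.
- blue_cap (a point): Centre of the flat top of the blue bottle's cap, 150 mm from the foot along the axis.
- red_bottle: Red paint bottle of the same shape and size, standing under the ledge. Bystander. Origin: centre of its foot.
- yellow_bottle: Yellow paint bottle of the same shape and size, standing under the ledge. Bystander. Origin: centre of its foot.
- brush_pot: White pot 64 mm in diameter and 85 mm high with brushes standing up to 155 mm, loose on the table beyond the cradle. Bystander. Origin: centre of its underside.
- riser: Fixed wooden ledge, open front and back: a board 460 mm wide (y), x from -20 to +80 mm, z 192 to 206 mm, on end panels 14 mm thick at y = -215 and +215 mm. Three bottles stand in a row below it near x = 0, about 120 mm apart in y; the board covers their axes, 42 mm above the caps. Jars on top, to z = 275 mm. Origin: on the table; its -x side faces the robot.
- cradle: Fixed wooden cradle. Origin: on the table under it; x runs along its rails from the fixed end board to the stop, z up. Base x -155 to 165 mm, 100 wide, 18 high. Two rails 16 mm thick, y = -22 and 22, z = 45 mm. End board: inner face at x = -130 mm, 18 thick, top z = 96. Front board x = 150 to 164, top z = 54. A bottle lying on the rails has its axis at y = 0, z = 73.5 mm.
- stop (a joint): Orange stop, a block 16 mm thick (x), 70 wide (y), z 54 to 120 mm in the cradle's frame, sliding on the rails with light friction; stays where left. Value (m): travel towards the fixed end board, 0 to 0.13. Inner face, towards the bottle, at x = 0.130 minus the value in the cradle's frame; outer face 16 mm further out.
- stop_face (a point): Centre of the orange stop's inner face, at the height of a lying bottle's axis (73.5 mm).

How it is judged:
On the way:
1. the blue bottle touches the cradle, lying (its axis within 20 degrees of level, foot towards the end board), while the fingers still touch it and the stop is not yet closed up (contact force between the fingers and blue_bottle above 0.3 N and contact force between blue_bottle and cradle above 0.3 N and angle between blue_bottle's own z axis and vertical between 1.22 and 1.92 rad and angle between the z axis of blue_bottle and the x axis of cradle, either way round below 0.36 rad and distance between blue_cap and stop_face below 0.14 m and value of joint stop below 0.1 m), for 0.1 s.
At the end, for the whole second after the job is handed in: The blue bottle lies at rest on both rails (axis within 3.4 degrees, 6 mm sideways, 5 mm in height), foot within 3.5 mm of the fixed end board and the stop within 3.5 mm of its cap; red bottle, yellow bottle and brush pot stand upright within 25 mm of their starts (angle between the z axis of blue_bottle and the x axis of cradle, either way round below 0.06 rad and x of blue_bottle in the frame of cradle between -0.134 and -0.1265 m and y of blue_bottle in the frame of cradle between -0.006 and 0.006 m and z of blue_bottle in the frame of cradle between 0.0685 and 0.0785 m and x of blue_cap in the frame of cradle above 0 m and z of stop_face in the frame of blue_cap below 0.0035 m and value of joint stop above 0.1065 m and linear speed of blue_bottle below 0.02 m/s and angular speed of blue_bottle below 0.2 rad/s and distance of each of red_bottle, yellow_bottle, brush_pot from where it was at the start of the episode below 0.025 m and angle between each of red_bottle, yellow_bottle, brush_pot's own z axis and vertical below 0.15 rad); the robot touches nothing.
It fails at once if the blue bottle is dropped (falls freely, touching nothing, faster than 0.5 m/s) (contact force between blue_bottle and anything else below 0.01 N and linear speed of blue_bottle above 0.5 m/s).
It fails at once if the red bottle is knocked over or shoved more than 40 mm (distance of red_bottle from where it was at the start of the episode above 0.04 m or angle between red_bottle's own z axis and vertical above 0.5 rad).
It fails at once if the yellow bottle is knocked over or shoved more than 40 mm (distance of yellow_bottle from where it was at the start of the episode above 0.04 m or angle between yellow_bottle's own z axis and vertical above 0.5 rad).
It fails at once if the brush pot is knocked over or shoved more than 40 mm (distance of brush_pot from where it was at the start of the episode above 0.04 m or angle between brush_pot's own z axis and vertical above 0.5 rad).
It also fails if it takes over 58 s, if anything falls off the work surface, if the arm or the gripper's body presses on something with over 40 N, if the wrist force passes 120 N, or if a joint passes its speed limit or range.

ROBOT

A 7-joint arm with a two-finger parallel gripper is mounted at the origin on the work surface. World frame = base frame: x ahead of the robot, y to its left, z up, the work surface at z = 0. Lengths are in m, angles in rad, forces in N, time in s.
With the tool pointing down it reaches from about 0.425 to 0.875 m from the base axis. Payload 4.7 kg.
Tool frame: the origin (TCP) lies between the finger pads; the fingertips stand 11 mm ahead of it and the grasp point (between the pads) lies 8 mm behind it; z points along the fingers, y is the line along which they close (so a half turn about z gives the same grasp; the last joint's range is limited). The gripper opens to 87 mm and grips with 3 to 60 N. Pads are 19 mm wide; open, the fingers measure 117 mm over their backs; the gripper's body (75 mm by 190 mm) begins 51 mm behind the grasp point.
Start: joints at [1.34, 0.321, -0.07, 1.45, 0.023, 1.371, -0.057], TCP at [0.158, -0.631, 0.234] pointing down, gripper open.
Joint ranges: [-2.86, 2.86], [-0.3, 2.09], [-1.38, 1.24], [0.06, 2.45], [-1.56, 4.7], [0.09, 2.05], [-2.69, 2.69]. Speed limits (rad/s): [2.57, 2.57, 3.14, 3.14, 3.14, 3.14, 3.14].

INTERFACE

Orientations are given as a rotation vector (axis times angle).
In Python, from bench import ctrl gives the robot as it stands. The module is installed in compiled form; this text tells all that it offers.
- The arm moves only by the shell command python3 -m inch 'ROWS' [FORCE]. ROWS is JSON, a list of rows, each an object with "slide": the shift along the tool's x, y, z scaled (see below), a list of three; "angular": the turn, a rotation vector about the tool's x, y, z scaled (see below), a list of three; "claw": the opening, from -1 (shut) to 1 (fully open). In form: [{"slide": [tx, ty, tz], "angular": [rx, ry, rz], "claw": claw}, ...]. A call has 1 to 10 rows; each row is the pose to reach, as a shift and turn from the pose commanded when the call began, along the tool's axes at that moment; what a row does not reach only later rows make up. The controller multiplies each number of a shift by 0.25 m and each number of a turn by 30 degrees. A row lasts 1/10 s, in which the tool goes at most 50 mm and 8.59 degrees, less where a joint would pass 70% of its speed; a pose out of reach is approached as far as the arm can. A call with a number of a shift or a turn outside -1 to 1 is refused whole. A call with a gripper value outside its range is refused whole. The fingers move at their own pace and stop on an object; FORCE is the grip in N (left out, the last holds). Time passes only in rows, so rows that repeat a pose let the fingers close. It gives the time, the measured TCP pose, the force, the opening and the grip force at its end, in the units of the state.
- ctrl.get_state(): the state, without advancing time (a new reading comes with each control period).
- ctrl.get_image(name): name is "side" or "top"; returns a dict with "color" (480x640x3 uint8, red, green, blue), "depth" (480x640 float32, m along the optical axis (not along the pixel's ray), 0 where there is no reading), "camera_matrix" (3x3 intrinsics, pixels), "dist_coeffs" ([k1, k2, p1, p2, k3] as OpenCV has them; the pictures are not rectified), "extrinsics" (4x4, takes a point from camera to world coordinates). Camera axes: x right, y up, looking along -z (the intrinsics and any distortion apply to the point x, -y, -z); pixel columns grow to the right and rows downward; lengths in m; the calibration is good to about 2 mm. A picture is of the moment at which its call begins.
- ctrl.close_job(): hands the job in; it is judged then, once.
Trained networks look in the newest picture that a camera, given by its name, has taken for a name from the list of things; names that differ only in an ending like _2 or _b are one class to them, and where a whole thing is asked for, a point or a joint stands for the part that bears it (a point fixed in the world has none). Each returns a list of dicts, best first, with "confidence" (0 to 1); they miss things now and then, are a little off and sometimes report something else, mostly with a low value. They report only what shows in the picture. A call takes as long as a camera call.
- ctrl.find_in(query, camera): "bbox" ([centre column, centre row, width, height] in pixels, round what is visible of it).
- ctrl.outline_of(query, camera): "mask" (480x640 bool, what is visible of it) and "bbox" ([centre column, centre row, width, height] in pixels, round what is visible of it).
The state is a dict: "time": time; "joint_positions": joint angles; "qd": joint speeds; "joint_torque": joint torques, N m; "position": TCP position; "tool_rot": TCP orientation; "ft_force": force on the tool from outside, world axes, zero at the start; "torque": the same for the moment, N m; "grip_width": opening from 0.0 (shut) to 1.0 (fully open); "grip_force": force on a finger pad.
Only numpy, scipy, OpenCV 4.12 (cv2) and the standard library are available. Lean on these libraries where they do the work, as an engineer would, in place of code of your own. Each camera call takes 0.05 s, during which the arm holds its last target. There are 200 camera calls.

## Working session

There is one attempt and no reset: what is moved stays moved. The work goes in short steps, Python scripts to look and compute and a shell command to move; the robot and the scene stay as the last step left them, time stands still between calls to the robot, and variables do not carry over. Pictures are saved under pics/ and viewed, at most 10 in all, crops included, and the job is handed in when it is done.

```bash
mkdir -p pics; cat > h.py <<'E'
import numpy as np,cv2
from bench import ctrl
def img(n): return ctrl.get_image(n)
def pts(im,mask):
    v,u=np.nonzero(mask&(im["depth"]>0)); d=im["depth"][v,u]
    p=cv2.undistortPoints(np.stack([u,v],1).astype(float).reshape(-1,1,2),im["camera_matrix"],im["dist_coeffs"]).reshape(-1,2)
    c=np.stack([p[:,0]*d,-p[:,1]*d,-d,np.ones_like(d)])
    return (im["extrinsics"]@c)[:3].T
E
python3 - <<'E'
from h import *
print(ctrl.get_state())
for n in("side","top"):
    im=img(n); cv2.imwrite(f"pics/{n}1.png",im["color"][...,::-1]); print(n,im["extrinsics"].round(3).tolist())
    for q in("blue_bottle","red_bottle","yellow_bottle","brush_pot","riser","cradle","stop"):
        for r in ctrl.outline_of(q,n)[:2]:
            P=pts(im,r["mask"]); 
            print(q,round(r["confidence"],2),np.round(r["bbox"]),len(P),*(np.percentile(P,[2,50,98],axis=0).round(3).tolist() if len(P) else []))
E
```

```text
{'time': 0.0, 'joint_positions': array([ 1.34010197,  0.32181398, -0.07008219,  1.45167564,  0.02261704,
        1.37081567, -0.05689714]), 'qd': array([-1.69410087e-03,  2.00340869e-03,  3.52323257e-04,  6.06974298e-04,
       -5.01775795e-05,  7.37376864e-04, -6.50305463e-04]), 'joint_torque': array([ 8.12949452e-06, -4.91282558e+01, -4.03899942e-01, -3.12527525e+01,
       -6.38879905e-02,  4.36024368e-02,  1.91477634e-04]), 'position': array([ 0.1573457 , -0.63011134,  0.23246703]), 'tool_rot': array([-3.11620390e+00, -3.83385172e-01,  5.51055424e-04]), 'ft_force': array([ 0.42109885, -0.08989406, -0.23949394]), 'torque': array([ 0.01998556, -0.02759948, -0.00171729]), 'grip_force': 0.0, 'grip_width': 1.0023599862385661}
side [[0.416, -0.859, 0.298, 0.915], [0.91, 0.394, -0.133, -0.153], [-0.003, 0.326, 0.945, 1.219], [0.0, 0.0, 0.0, 1.0]]
yellow_bottle 0.62 [422. 197.  12.  22.] 41 [0.557, 0.275, 0.003] [0.565, 0.279, 0.064] [0.571, 0.286, 0.111]
brush_pot 0.8 [226. 334.  43.  39.] 933 [0.647, -0.328, -0.002] [0.687, -0.296, 0.084] [0.714, -0.267, 0.156]
riser 0.81 [453. 192. 12
[... 887 characters left out ...]
 [0.549, 0.275, 0.006] [0.564, 0.286, 0.101] [0.59, 0.315, 0.136]
brush_pot 0.67 [433. 209.  38.  35.] 761 [0.65, -0.324, -0.001] [0.676, -0.291, 0.084] [0.729, -0.265, 0.156]
riser 0.77 [174. 232. 186. 151.] 9094 [0.435, 0.135, 0.075] [0.591, 0.323, 0.207] [0.748, 0.498, 0.274]
riser 0.67 [440. 288.  18.  26.] 344 [0.453, -0.315, 0.047] [0.484, -0.303, 0.115] [0.515, -0.295, 0.125]
cradle 0.68 [386. 285. 129.  47.] 4926 [0.441, -0.34, 0.009] [0.488, -0.185, 0.022] [0.538, -0.031, 0.119]
cradle 0.66 [157. 278.  33.  22.] 373 [0.475, 0.37, 0.019] [0.492, 0.379, 0.099] [0.519, 0.408, 0.129]
stop 0.54 [439. 290.  18.  33.] 428 [0.453, -0.333, 0.019] [0.486, -0.303, 0.105] [0.525, -0.295, 0.125]
```

View pics/top1.png

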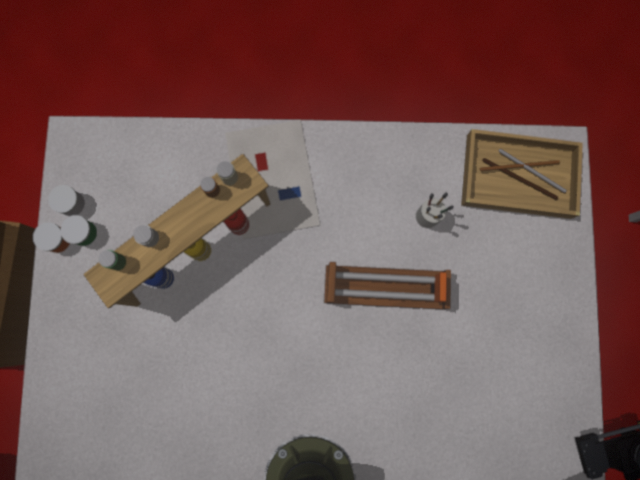

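View pics/side1.png

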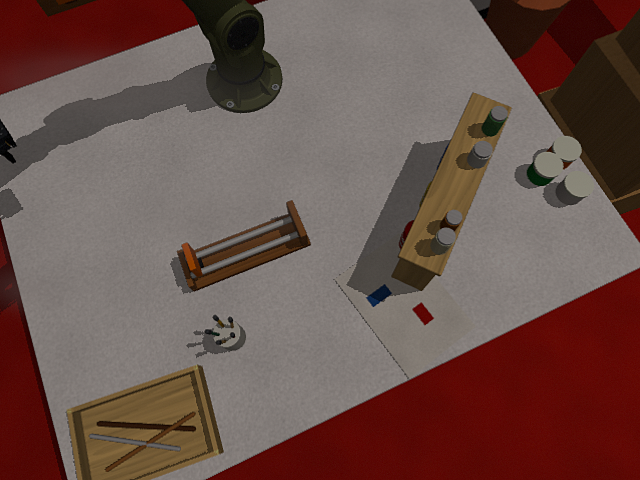

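Top view: the blue bottle is at the near-left end of the ledge (157,277), yellow is at (198,250) and red at (236,222). The cradle's end board is at (331,283), the orange stop at (442,288) and the pot at (433,210). Next I'll work out exact poses.

```bash
cat >> h.py <<'E'
from scipy.optimize import least_squares
from scipy.spatial.transform import Rotation as R
def delta(p,rot):
    "tool-frame scaled rows to go from the current pose to p, rot (Rotation)"
    s=ctrl.get_state(); r0=R.from_rotvec(s["tool_rot"])
    print("slide",(r0.inv().apply(np.array(p)-s["position"])/.25).round(3),"ang",((r0.inv()*rot).as_rotvec(degrees=True)/30).round(3))
E
python3 - <<'E'
from h import *
for n in("top","side"):
    im=img(n); A=pts(im,np.ones((480,640),bool))
    B=A[(abs(A[:,2]-.206)<.006)&(A[:,1]>.08)&(A[:,0]<.85)&(A[:,0]>.38)&(A[:,1]<.54)]
    print(n,"riser",cv2.minAreaRect((B[:,:2]*1000).astype(np.float32)), "table z",np.median(A[(A[:,0]>.3)&(A[:,0]<.4)&(abs(A[:,1])<.3),2]))
    c=(A[:,0]>.4)&(A[:,0]<.57)&(A[:,1]>-.37)&(A[:,1]<0)
    B=A[c&(A[:,2]>.012)&(A[:,2]<.13)]; print("cradle all",cv2.minAreaRect((B[:,:2]*1000).astype(np.float32)))
    for lo,hi in((.088,.102),(.112,.126),(.038,.05)):
        B=A[c&(A[:,2]>lo)&(A[:,2]<hi)]; 
        if len(B): print(lo,len(B),cv2.minAreaRect((B[:,:2]*1000).astype(np.float32)),np.median(B,0))
    if n=="top":
        for q in("blue_bottle","yellow_bottle","red_bottle"):
            P=pts(im,ctrl.outline_of(q,n)[0]["mask"]); P=P[(P[:,2]>.01)&(P[:,2]<.108)]
            f=least_squares(lambda c:np.hypot(*(P[:,:2]-c).T)-.028,P[:,:2].mean(0)+[.015,.015],loss="soft_l1",f_scale=.002)
            print(q,len(P),f.x.round(4),np.abs(f.fun).mean())
E
```

```text
top riser ((597.7098388671875, 319.54217529296875), (102.77338409423828, 460.9917907714844), 39.284278869628906) table z 0.0004626688818254454
cradle all ((495.86468505859375, -184.7921600341797), (320.95147705078125, 114.36653137207031), 88.08113861083984)
0.088 323 ((491.4382629394531, -166.91770935058594), (271.6654968261719, 99.03216552734375), 89.09130859375) [ 0.49065808 -0.04092148  0.0952688 ]
0.112 193 ((485.62060546875, -309.492919921875), (17.469240188598633, 65.6953125), 88.41410064697266) [ 0.48650828 -0.3082407   0.1194845 ]
0.038 523 ((488.29827880859375, -187.79055786132812), (313.86676025390625, 96.34005737304688), 88.65208435058594) [ 0.50097901 -0.1866133   0.04801525]
blue_bottle 214 [0.5032 0.399 ] 0.0006518708942904824
yellow_bottle 189 [0.5766 0.304 ] 0.0005721385336003689
red_bottle 177 [0.6482 0.2046] 0.0006498995296342841
side riser ((600.3919067382812, 319.4317626953125), (101.91983032226562, 462.5595397949219), 39.54264450073242) table z -0.0009949842777283724
cradle all ((491.48077392578125, -186.17709350585938), (318.6685485839844, 102.88738250732422), 87.94767761230469)
0.088 314 ((485.3772277832031, -173.7816162109375), (283.66412353515625, 98.34878540039062), 85.03911590576172) [ 0.49954954 -0.04452036  0.09469603]
0.112 211 ((488.14105224609375, -311.41259765625), (16.369577407836914, 70.44235229492188), 88.4748764038086) [ 0.48910684 -0.31097653  0.11854436]
0.038 721 ((490.424072265625, -189.99468994140625), (311.3448181152344, 102.88414764404297), 88.29434967041016) [ 0.50438251 -0.19647416  0.04798367]
```

```bash
python3 -m inch '[{"slide":[0.15,-0.15,-0.15],"angular":[0,0,0],"claw":1},{"slide":[0.3,-0.3,-0.3],"angular":[0,0,0],"claw":1},{"slide":[0.3,-0.5,-0.5],"angular":[0,0,0],"claw":1},{"slide":[0.3,-0.5,-0.6],"angular":[0,0,0],"claw":1},{"slide":[0.3,-0.5,-0.6],"angular":[0,0,0],"claw":1}]'; python3 -c "
from h import *
s=ctrl.get_state();print(s['joint_positions'].round(4).tolist(),s['position'],s['tool_rot'],s['time'])"
```

```text
time: 1.55
position: [0.2015, -0.4899, 0.3895]
tool_rot: [3.11, 0.387, 0.004]
ft_force: [-0.0, -0.5, -0.3]
grip_width: 1.0
grip_force: 0.0
[1.2549, 0.0341, -0.1284, 1.4782, 0.0046, 1.6213, -0.1966] [ 0.20147527 -0.48993363  0.38945746] [3.10976159 0.38660213 0.00379187] 1.55
```

```bash
S='from h import *
s=ctrl.get_state();open("log.txt","a").write(repr([s["joint_positions"].tolist(),s["position"].tolist(),s["tool_rot"].tolist()])+"\n");print(s["joint_positions"].round(3).tolist(),s["qd"].round(2).max())'
echo "$S">st.py; python3 st.py
python3 -m inch '[{"slide":[0.2,-0.2,-0.1],"angular":[0.2,0,0.2],"claw":1},{"slide":[0.3,-0.4,-0.1],"angular":[0.4,0,0.5],"claw":1},{"slide":[0.4,-0.6,-0.1],"angular":[0.4,0,0.7],"claw":1},{"slide":[0.5,-0.8,-0.1],"angular":[0.4,0,0.9],"claw":1},{"slide":[0.5,-0.9,-0.1],"angular":[0.4,0,0.9],"claw":1},{"slide":[0.5,-0.9,-0.1],"angular":[0.4,0,0.9],"claw":1}]'; python3 st.py
python3 -m inch '[{"slide":[0,-0.2,0],"angular":[-0.2,0.2,0.2],"claw":1},{"slide":[0,-0.4,0],"angular":[-0.4,0.4,0.5],"claw":1},{"slide":[0,-0.6,0],"angular":[-0.4,0.6,0.7],"claw":1},{"slide":[0,-0.8,0],"angular":[-0.4,0.6,0.9],"claw":1},{"slide":[0,-0.8,0],"angular":[-0.4,0.6,0.9],"claw":1}]'; python3 st.py
cat log.txt
```

```text
[1.255, 0.034, -0.128, 1.478, 0.005, 1.621, -0.197] 0.21
time: 2.15
position: [0.2677, -0.2383, 0.4093]
tool_rot: [-2.919, 0.326, 0.037]
ft_force: [0.6, -0.1, 0.5]
grip_width: 1.001
grip_force: 0.0
[1.123, -0.212, -0.264, 1.674, -0.192, 1.828, -0.959] 0.14
time: 2.65
position: [0.3137, -0.1855, 0.4009]
tool_rot: [-2.958, 0.657, -0.013]
ft_force: [-0.0, 0.4, -0.0]
grip_width: 1.0
grip_force: 0.0
[0.597, -0.291, -0.023, 1.747, -0.115, 1.715, -1.447] 1.13
[[1.254867470495283, 0.03407051274116937, -0.12842357951188815, 1.478204387538114, 0.004557906677015182, 1.6213469369253992, -0.19664301076596974], [0.20147526868970755, -0.48993362648192507, 0.3894574584060723], [3.109761587852136, 0.3866021287804074, 0.0037918652968619744]]
[[1.12274428352683, -0.21207467951842146, -0.2640467393645076, 1.6739716973176573, -0.1922627116215061, 1.8284773783332782, -0.959032242816527], [0.26771950118577026, -0.23834024314506133, 0.4092789641776996], [-2.918621140825076, 0.32587109918986534, 0.036923694525769546]]
[[0.5973899329564104, -0.2912532943284811, -0.02307529048882341, 1.7472294338473502, -0.11491761881669857, 1.7153248247668478, -1.4474620912730227], [0.31374361667053086, -0.1855194398471681, 0.400904772005878], [-2.9584032339432835, 0.6571773115947465, -0.013253844077643715]]
```

```bash
cat > k.py <<'E'
from h import *
import itertools,ast
def fk(q,par,sg):
    h,L1,L2,d,phi,a0,a1,a2=par
    r=R.identity();p=np.array([0,0,0.])
    for s,qq,ax,off in((sg[0],q[0],'z',[a0,0,h]),(1,q[1],'y',[0,0,0]),(sg[1],q[2],'z',[a1,0,L1]),(1,q[3],'y',[0,0,0]),(sg[2],q[4],'z',[a2,0,L2]),(1,q[5],'y',[0,0,0]),(sg[3],q[6],'z',[0,0,d])):
        r=r*R.from_euler(ax,s*qq); p=p+r.apply(off)
    return p,r*R.from_euler('z',phi)
def load():
    D=[ast.literal_eval(l) for l in open("log.txt")]
    D.append([[1.34010197,.32181398,-.07008219,1.45167564,.02261704,1.37081567,-.05689714],[.1573457,-.63011134,.23246703],[-3.11620390,-.383385172,.000551055]])
    return D
def fit():
    best=None;D=load()
    for sg in itertools.product((-1,1),repeat=4):
        for ph in(0,1.57,3.14,-1.57):
            def res(x):
                o=[]
                for q,p,r in D:
                    P,Q=fk(q,x,sg); o+=[(P-p)*3,(Q.inv()*R.from_rotvec(r)).as_rotvec()]
                o.append((x[5:]-0)*.01)
                return np.concatenate(o)
            f=least_squares(res,[.3,.45,.45,.3,ph,0,0,0])
            if best is None or f.cost<best[0]: best=(f.cost,f.x,sg,f.fun)
    return best
if __name__=="__main__":
    c,x,sg,fun=fit(); print(c,x.round(4),sg,fun.round(3)); np.save("par.npy",np.r_[x,sg])
E
python3 k.py
```

```text
0.005662443109649962 [ 0.1644  0.4638  0.3674  0.3004  1.5708  0.0782  0.0656 -0.0329] (-1, -1, -1, -1) [ 0.041  0.029 -0.029 -0.    -0.    -0.    -0.004 -0.025 -0.007  0.
 -0.    -0.     0.014  0.045  0.008 -0.     0.    -0.     0.064  0.007
  0.028 -0.     0.     0.     0.001  0.001 -0.   ]
```

```bash
python3 -m inch '[{"slide":[0,-0.3,0],"angular":[-0.2,0.2,0.2],"claw":1},{"slide":[0,-0.5,0],"angular":[-0.3,0.4,0.3],"claw":1},{"slide":[0,-0.6,0],"angular":[-0.3,0.5,0.3],"claw":1},{"slide":[0,-0.6,0],"angular":[-0.3,0.5,0.3],"claw":1},{"slide":[0,-0.6,0],"angular":[-0.3,0.5,0.3],"claw":1},{"slide":[0,-0.6,0],"angular":[-0.3,0.5,0.3],"claw":1}]'; python3 st.py
python3 -m inch '[{"slide":[0,-0.3,-0.2],"angular":[-0.2,0.2,0.2],"claw":1},{"slide":[0,-0.5,-0.2],"angular":[-0.2,0.4,0.3],"claw":1},{"slide":[0,-0.7,-0.2],"angular":[0,0.5,0.3],"claw":1},{"slide":[0,-0.7,-0.2],"angular":[0,0.5,0.3],"claw":1},{"slide":[0,-0.7,-0.2],"angular":[0,0.5,0.3],"claw":1},{"slide":[0,-0.7,-0.2],"angular":[0,0.5,0.3],"claw":1}]'; python3 st.py
cat > lin.py <<'E'
from k import *
def rots(q):
    r=R.identity();o=[]
    for i in range(7): r=r*R.from_euler('zyzyzyz'[i],(-1 if i%2==0 else 1)*q[i]); o.append(r)
    return o
def A(q):
    M=[r.as_matrix() for r in rots(q)]
    # columns: const z, M0 x,y ; M2 xyz(link1) ; M4 xyz ; M6 xyz
    return np.hstack([[[0],[0],[1.]],M[0][:,:1],M[0][:,1:2],M[2],M[4],M[6]])
if __name__=="__main__":
    D=load(); a=np.vstack([A(d[0]) for d in D]); b=np.concatenate([d[1] for d in D])
    pri=np.array([.3,0,0,0,0,.45,0,0,.4,0,0,.3]); w=np.diag([.005]+[.05]*4+[.005]+[.05]*2+[.005]+[.05]*2+[.005])
    x=np.linalg.lstsq(np.vstack([a,w]),np.r_[b,w@pri],rcond=None)[0]
    print(x.round(4)); print((a@x-b).round(4).reshape(-1,3)); np.save("x.npy",x)
E
python3 lin.py
```

```text
time: 3.25
position: [0.3952, -0.0775, 0.3772]
tool_rot: [2.935, -0.828, 0.146]
ft_force: [0.1, 2.8, 0.6]
grip_width: 1.001
grip_force: 0.0
[0.243, -0.3, -0.159, 1.799, 0.058, 1.561, -2.03] 1.74
time: 3.85
position: [0.485, 0.0631, 0.419]
tool_rot: [2.763, -1.04, 0.523]
ft_force: [0.5, -1.2, -0.2]
grip_width: 1.0
grip_force: 0.0
[0.118, -0.209, -0.453, 1.674, 0.243, 1.477, -2.627] 0.04
[ 2.499e-01  0.000e+00 -1.540e-02  1.000e-04 -1.040e-02  4.675e-01
 -1.000e-04 -6.000e-04  5.130e-01 -1.000e-04 -1.000e-04  3.579e-01]
[[ 0. -0. -0.]
 [-0. -0. -0.]
 [-0.  0. -0.]
 [-0.  0.  0.]
 [ 0.  0.  0.]
 [ 0.  0.  0.]]
```

```bash
cat > ik.py <<'E'
from lin import *
X=np.load("x.npy")
LO=np.array([-2.86,-.3,-1.38,.06,-1.56,.09,-2.69]);HI=np.array([2.86,2.09,1.24,2.45,4.7,2.05,2.69])
def FK(q): return A(q)@X, rots(q)[-1]*R.from_euler('z',np.pi/2)
def IK(p,r,q0=None,n=30,m=.03,seed=0):
    rng=np.random.default_rng(seed);out=[]
    for i in range(n):
        g=q0 if (q0 is not None and i==0) else rng.uniform(LO+m,HI-m)
        def res(q):
            P,Q=FK(q); return np.r_[(P-p)*5,(Q.inv()*r).as_rotvec()]
        f=least_squares(res,np.clip(g,LO+m,HI-m),bounds=(LO+m,HI-m),max_nfev=60)
        if f.cost<1e-7: out.append(f.x)
    return out
blue=np.array([.5032,.3990]); th=np.radians(39.4)
cx=np.array([-.027,-.9996,0]); co=np.array([.4905,-.179,0])
def pick(a,yaw,flip,g,back=0):
    f=np.array([np.cos(th+yaw),np.sin(th+yaw),0]); z=f*np.cos(a)-np.array([0,0,np.sin(a)])
    y=np.cross([0,0,1],f)*flip
    r=R.from_matrix(np.stack([np.cross(y,z),y,z],1))
    return np.r_[blue,g]+.008*z-back*f, r
def place(a,flip,g,up=0,fx=-.12):
    z=np.array([0,0,-1])*np.cos(a)-cx*np.sin(a)   # f->down, up->cx
    y=np.cross(cx,[0,0,-1])*flip
    r=R.from_matrix(np.stack([np.cross(y,z),y,z],1))
    return co+cx*(fx+g)+[0,0,.0735+up]+.008*z, r
E
cat > plan.py <<'E'
from ik import *
q0=np.array(ctrl.get_state()["joint_positions"])
for a in(30,40,50):
    for fl in(1,-1):
        for yaw in(-15,0,15):
            s=IK(*pick(np.radians(a),np.radians(yaw),fl,.065),q0,12)
            s2=IK(*pick(np.radians(a),np.radians(yaw),fl,.065,.12),q0,12) if s else []
            if s: 
                b=min(s,key=lambda q:abs(q-q0).max()); print("pick",a,fl,yaw,len(s),len(s2),b.round(2).tolist())
        t=IK(*place(np.radians(a),fl,.065),q0,12)
        if t: print("PLACE",a,fl,len(t),min(t,key=lambda q:abs(q-q0).max()).round(2).tolist())
E
time python3 plan.py
```

```text
pick 30 1 -15 2 0 [0.14, 0.61, -1.14, 2.38, 2.33, 0.99, -0.73]
pick 30 1 0 2 0 [0.48, 0.71, -1.26, 2.41, 2.66, 0.73, -0.6]
pick 30 1 15 2 0 [0.75, 0.93, -1.35, 2.36, 2.79, 0.41, -0.26]
PLACE 30 1 5 [1.48, 0.8, -1.29, 1.83, 0.27, 1.18, 0.1]
pick 30 -1 -15 1 0 [-1.1, 0.28, 0.16, 2.41, 2.39, 0.65, 1.89]
pick 30 -1 15 1 0 [-0.79, 0.29, 0.29, 2.4, 3.83, 0.7, 1.16]
PLACE 30 -1 1 [-0.25, 0.51, 0.93, 1.89, -0.83, 1.41, -2.15]
pick 40 1 -15 2 0 [-1.53, 0.23, 0.66, 2.35, 2.19, 0.31, -1.05]
pick 40 1 0 2 0 [0.51, 0.59, -1.33, 2.33, 2.21, 0.53, -0.29]
pick 40 1 15 2 0 [0.68, 0.68, -1.34, 2.29, 2.25, 0.24, 0.02]
PLACE 40 1 5 [1.53, 1.0, -1.35, 1.78, 0.3, 1.26, 0.1]
pick 40 -1 -15 1 0 [-0.69, 0.2, -0.22, 2.32, 2.03, 0.44, 2.35]
pick 40 -1 0 2 0 [-1.22, 0.18, 0.52, 2.38, 3.29, 0.27, 1.34]
pick 40 -1 15 1 0 [-1.02, 0.22, 0.5, 2.34, 4.18, 0.45, 0.78]
PLACE 40 -1 3 [0.58, 0.45, -0.0, 1.81, -0.6, 1.34, -2.31]
pick 50 1 -15 2 0 [-0.29, 0.22, -0.6, 2.21, 1.38, 0.39, -0.07]
pick 50 1 0 2 0 [0.45, 0.47, -1.28, 2.22, 1.55, 0.41, 0.24]
pick 50 1 15 1 0 [0.61, 0.6, -1.35, 2.19, 1.26, 0.31, 0.9]
PLACE 50 1 4 [1.28, 0.74, -0.83, 1.74, -0.25, 1.3, 0.57]
pick 50 -1 -15 5 0 [-1.74, 0.26, 0.95, 2.25, 0.67, 0.12, -2.66]
pick 50 -1 0 1 0 [-1.52, 0.2, 0.85, 2.27, -1.32, 0.12, -0.35]
pick 50 -1 15 5 6 [0.61, 0.59, -1.34, 2.19, 1.24, 0.3, -2.23]
PLACE 50 -1 3 [0.8, 0.57, -0.2, 1.76, -0.6, 1.41, -2.29]
real	2m6.352s
user	2m6.783s
sys	0m0.172s
```

```bash
cat > cont.py <<'E'
from ik import *
def pk(a,fl,g,off,dz=0):
    p,r=pick(np.radians(a),0,fl,g,off); return p+[0,0,dz],r
def loc(p,r,q,m=.02,w=.01):
    def res(x):
        P,Q=FK(x); return np.r_[(P-p)*5,(Q.inv()*r).as_rotvec(),w*.03*(x-q)]
    f=least_squares(res,np.clip(q,LO+m,HI-m),bounds=(LO+m,HI-m),max_nfev=80); P,Q=FK(f.x)
    return f.x,np.linalg.norm(P-p),(Q.inv()*r).magnitude()
PATH=[(a,off,dz) for a,off,dz in((36,.006,0),(38,.016,0),(41,.03,.0),(45,.045,.005),(50,.06,.01),(55,.08,.02),(60,.1,.04),(65,.12,.07),(72,.14,.1),(80,.15,.14),(88,.15,.18))]
if __name__=="__main__":
    q0=np.array(ctrl.get_state()["joint_positions"]); print("now",R.from_rotvec(ctrl.get_state()["tool_rot"]).as_matrix().round(2).tolist())
    for fl in(1,-1):
        for s in IK(*pk(36,fl,.08,.006),None,14):
            q=s; bad=None; tr=[s]
            for w in PATH[1:]:
                q,e,er=loc(*pk(w[0],fl,.08,w[1],w[2]),q)
                if e>.003 or er>.02: bad=w;break
                tr.append(q)
            st=max(abs(np.diff(tr,axis=0)).max(1)) if len(tr)>1 else 0
            print(fl,s.round(2).tolist(),"bad" if bad else "OK",bad,"maxstep",round(st,2),q.round(2).tolist())
E
time python3 cont.py
```

```text
now [[0.7, -0.66, 0.27], [-0.61, -0.75, -0.25], [0.37, 0.01, -0.93]]
1 [-1.09, 0.15, 0.37, 2.42, 3.16, 0.36, -1.65] OK None maxstep 1.66 [0.14, -0.03, -0.83, 1.81, -0.02, 1.32, 1.57]
-1 [-1.09, 0.15, 0.37, 2.42, 3.16, 0.36, 1.5] bad (50, 0.06, 0.01) maxstep 1.48 [0.61, 0.09, -1.34, 2.39, 2.07, 0.11, 2.67]
real	0m10.348s
user	0m10.589s
sys	0m0.234s
```

```bash
cat > fwd.py <<'E'
from cont import *
q0=np.array(ctrl.get_state()["joint_positions"])
for j3 in(-.45,-.83,-1.1,.2):
    g=np.array([.14,-.03,j3,1.8,0.,1.3,1.57]); q,e,er=loc(*pk(88,1,.08,.15,.18),g,w=1); tr=[q]; print("start",q.round(2).tolist(),round(e,3))
    P=np.array(PATH[::-1])
    for i in range(len(P)-1):
        for t in(.25,.5,.75,1):
            w=P[i]*(1-t)+P[i+1]*t; qn,e,er=loc(*pk(w[0],1,.08,w[1],w[2]),q); 
            if t==1: print(w[0],qn.round(2).tolist(),round(e,3),round(er,3),"step",abs(qn-q).max().round(2))
            q=qn
E
time python3 fwd.py
```

```text
start [-0.05, -0.03, -0.65, 1.81, -0.02, 1.32, 1.57] 0.0
80.0 [-0.04, -0.13, -0.62, 1.98, -0.09, 1.1, 1.63] 0.0 0.0 step 0.06
72.0 [-0.05, -0.18, -0.61, 2.12, -0.15, 0.86, 1.67] 0.0 0.0 step 0.06
65.0 [-0.06, -0.18, -0.61, 2.21, -0.17, 0.64, 1.69] 0.0 0.0 step 0.06
60.0 [-0.06, -0.12, -0.64, 2.27, -0.14, 0.44, 1.67] 0.0 0.0 step 0.05
55.0 [-0.04, -0.06, -0.67, 2.32, -0.07, 0.26, 1.6] 0.0 0.0 step 0.05
50.0 [0.64, 0.05, -1.35, 2.34, 0.5, 0.11, 1.09] 0.0 0.0 step 0.67
45.0 [0.61, 0.2, -1.36, 2.37, 1.93, 0.19, -0.26] 0.0 0.0 step 0.2
41.0 [0.58, 0.37, -1.36, 2.38, 2.21, 0.36, -0.44] 0.0 0.0 step 0.05
38.0 [0.56, 0.49, -1.35, 2.38, 2.32, 0.48, -0.46] 0.0 0.0 step 0.03
36.0 [0.55, 0.56, -1.35, 2.38, 2.38, 0.55, -0.47] 0.0 0.0 step 0.02
start [0.14, -0.03, -0.83, 1.8, -0.03, 1.32, 1.57] 0.0
80.0 [0.15, -0.15, -0.79, 1.97, -0.12, 1.1, 1.66] 0.0 0.0 step 0.06
72.0 [0.13, -0.2, -0.76, 2.12, -0.2, 0.87, 1.72] 0.0 0.0 step 0.06
65.0 [0.12, -0.19, -0.77, 2.21, -0.24, 0.65, 1.75] 0.0 0.0 step 0.06
60.0 [0.12, -0.13, -0.8, 2.27, -0.21, 0.45, 1.73] 0.0 0.0 step 0.05
55.0 [0.14, -0.06, -0.84, 2.31, 
[... 1193 characters left out ...]
, -0.04, 1.1, 1.58] 0.0 0.0 step 0.06
72.0 [-0.37, -0.17, -0.32, 2.13, -0.07, 0.86, 1.6] 0.0 0.0 step 0.06
65.0 [-0.37, -0.16, -0.33, 2.22, -0.07, 0.64, 1.6] 0.0 0.0 step 0.06
60.0 [-0.37, -0.11, -0.34, 2.28, -0.05, 0.44, 1.58] 0.0 0.0 step 0.05
55.0 [-0.36, -0.06, -0.36, 2.33, 0.0, 0.26, 1.53] 0.0 0.0 step 0.05
50.0 [-1.35, -0.05, 0.62, 2.39, 0.48, 0.11, 1.08] 0.0 0.0 step 0.99
45.0 [-1.96, -0.06, 1.22, 2.43, 2.06, 0.11, -0.48] 0.003 0.02 step 0.33
41.0 [-0.05, 0.12, -0.68, 2.39, 2.75, 0.21, -1.16] 0.0 0.0 step 0.03
38.0 [-0.04, 0.17, -0.7, 2.39, 2.8, 0.31, -1.19] 0.0 0.0 step 0.02
36.0 [-0.04, 0.21, -0.7, 2.39, 2.83, 0.37, -1.19] 0.0 0.0 step 0.02
real	0m13.244s
user	0m13.726s
sys	0m0.180s
```

```bash
cat > fwd2.py <<'E'
from cont import *
f0=np.array([np.cos(th),np.sin(th),0])
def wp(a,yaw,back,dz,g=.08,fl=1):
    p,r=pick(np.radians(a),np.radians(yaw),fl,g,0); 
    z=r.as_matrix()[:,2]; fy=np.array([np.cos(th+np.radians(yaw)),np.sin(th+np.radians(yaw)),0])
    return p-back*fy+[0,0,dz],r
def run(q,P,n=6,v=1):
    worst=0
    for i in range(len(P)-1):
        mx=0
        for t in np.arange(1,n+1)/n:
            w=np.array(P[i])*(1-t)+np.array(P[i+1])*t; qn,e,er=loc(*wp(*w),q); mx=max(mx,abs(qn-q).max()); worst=max(worst,e,er); q=qn
        if v: print(P[i+1],q.round(2).tolist(),"e",round(worst,3),"step",round(mx,2))
    return q,worst
if __name__=="__main__":
  for y in(-35,35):
    for j3 in(-.45,-.1):
        q,e,er=loc(*wp(80,0,.15,.14),np.array([-.1,-.1,j3,1.9,0,1.1,1.57]),w=1); print("start",q.round(2).tolist())
        run(q,[(80,0,.15,.14),(70,y*.6,.14,.1),(60,y,.13,.08),(50,y,.11,.04),(43,y,.09,.02),(42,y/2,.065,0),(42,0,.04,0),(36,0,.006,0)])
E
python3 fwd2.py
```

```text
start [-0.17, -0.13, -0.51, 1.98, -0.07, 1.1, 1.61]
(70, -21.0, 0.14, 0.1) [-0.2, -0.15, -0.7, 2.1, 0.13, 0.87, 0.92] e 0.0 step 0.14
(60, -35, 0.13, 0.08) [-0.21, -0.03, -0.91, 2.11, 0.58, 0.86, 0.18] e 0.0 step 0.14
(50, -35, 0.11, 0.04) [-0.3, 0.09, -0.92, 2.21, 1.03, 0.84, -0.27] e 0.0 step 0.08
(43, -35, 0.09, 0.02) [-0.38, 0.21, -0.88, 2.25, 1.33, 0.92, -0.55] e 0.0 step 0.05
(42, -17.5, 0.065, 0) [-0.23, 0.1, -0.79, 2.4, 1.72, 0.52, -0.57] e 0.0 step 0.1
(42, 0, 0.04, 0) [0.13, 0.11, -0.86, 2.4, 2.67, 0.19, -1.07] e 0.0 step 0.23
(36, 0, 0.006, 0) [0.12, 0.24, -0.87, 2.38, 2.75, 0.38, -1.08] e 0.0 step 0.03
start [-0.34, -0.12, -0.35, 1.98, -0.05, 1.1, 1.58]
(70, -21.0, 0.14, 0.1) [-0.37, -0.14, -0.54, 2.1, 0.16, 0.87, 0.89] e 0.0 step 0.14
(60, -35, 0.13, 0.08) [-0.4, -0.03, -0.73, 2.11, 0.58, 0.86, 0.18] e 0.0 step 0.13
(50, -35, 0.11, 0.04) [-0.47, 0.07, -0.75, 2.21, 1.01, 0.83, -0.26] e 0.0 step 0.08
(43, -35, 0.09, 0.02) [-0.53, 0.18, -0.73, 2.25, 1.3, 0.89, -0.54] e 0.0 step 0.05
(42, -17.5, 0.065, 0) [-0.39, 0.08, -0.63, 2.4, 1.71, 0.5, -0.58] e 0.0 step 0.1
(42, 0, 0.0
[... 712 characters left out ...]
6, 0) [-1.9, 0.17, 1.22, 2.3, -1.22, 0.11, 2.67] e 0.221 step 0.02
start [-0.34, -0.12, -0.35, 1.98, -0.05, 1.1, 1.58]
(70, 21.0, 0.14, 0.1) [-0.31, -0.12, -0.17, 2.1, -0.27, 0.88, 2.28] e 0.0 step 0.13
(60, 35, 0.13, 0.08) [-1.61, -0.24, 1.22, 2.15, -0.27, 0.77, 2.67] e 0.006 step 0.7
(50, 35, 0.11, 0.04) [-1.65, -0.28, 1.22, 2.28, -0.31, 0.51, 2.67] e 0.128 step 0.05
(43, 35, 0.09, 0.02) [-1.69, -0.28, 1.22, 2.34, -0.37, 0.36, 2.67] e 0.221 step 0.03
(42, 17.5, 0.065, 0) [-1.78, -0.22, 1.22, 2.43, -0.66, 0.11, 2.67] e 0.221 step 0.07
(42, 0, 0.04, 0) [-1.87, 0.05, 1.22, 2.36, -1.11, 0.11, 2.67] e 0.221 step 0.08
(36, 0, 0.006, 0) [-1.9, 0.17, 1.22, 2.3, -1.22, 0.11, 2.67] e 0.221 step 0.02
```

```bash

python3 -m inch '[{"slide":[0,0,0],"angular":[0,0,-0.28],"claw":1},{"slide":[0,0,0],"angular":[0,0,-0.56],"claw":1},{"slide":[0,0,0],"angular":[0,0,-0.84],"claw":1},{"slide":[0,0,0],"angular":[0,0,-1],"claw":1}]'>/dev/null
python3 -m inch '[{"slide":[0,0,0],"angular":[0,0,-0.28],"claw":1},{"slide":[0,0,0],"angular":[0,0,-0.56],"claw":1},{"slide":[0,0,0],"angular":[0,0,-0.84],"claw":1},{"slide":[0,0,0],"angular":[0,0,-1],"claw":1}]'>/dev/null
python3 st.py
python3 -m inch '[{"slide":[0,0,0],"angular":[0,0,-0.28],"claw":1},{"slide":[0,0,0],"angular":[0,0,-0.56],"claw":1},{"slide":[0,0,0],"angular":[0,0,-0.84],"claw":1},{"slide":[0,0,0],"angular":[0,0,-1],"claw":1}]'>/dev/null
python3 -m inch '[{"slide":[0,0,0],"angular":[0,0,-0.28],"claw":1},{"slide":[0,0,0],"angular":[0,0,-0.56],"claw":1},{"slide":[0,0,0],"angular":[0,0,-0.84],"claw":1},{"slide":[0,0,0],"angular":[0,0,-1],"claw":1}]'>/dev/null
python3 -m inch '[{"slide":[0,0,0],"angular":[0,0,-0.28],"claw":1},{"slide":[0,0,0],"angular":[0,0,-0.56],"claw":1},{"slide":[0,0,0],"angular":[0,0,-0.84],"claw":1},{"slide":[0,0,0],"angular":[0,0,-1],"claw":1}]'>/dev/null
python3 st.py
python3 -m inch '[{"slide":[0,0,0],"angular":[0,0,-0.28],"claw":1},{"slide":[0,0,0],"angular":[0,0,-0.56],"claw":1},{"slide":[0,0,0],"angular":[0,0,-0.84],"claw":1},{"slide":[0,0,0],"angular":[0,0,-1],"claw":1}]'>/dev/null
python3 -m inch '[{"slide":[0,0,0],"angular":[0,0,-0.28],"claw":1},{"slide":[0,0,0],"angular":[0,0,-0.56],"claw":1},{"slide":[0,0,0],"angular":[0,0,-0.84],"claw":1},{"slide":[0,0,0],"angular":[0,0,-1],"claw":1},{"slide":[0,0,0],"angular":[0,0,-1],"claw":1}]'
python3 st.py
cat > tgt.py <<'E'
import sys
from fwd2 import *
def wp2(a,yaw,back,dz,g=.08):
    p,r=pick(np.radians(a),np.radians(yaw),1,g,0); return p-back*f0+[0,0,dz],r
if __name__=="__main__": delta(*wp2(*map(float,sys.argv[1:])))
E
python3 tgt.py 80 0 .13 .25; python3 tgt.py 70 -20 .13 .15
```

```text
[-0.0, -0.205, -0.355, 1.679, 0.268, 1.484, -1.598] 0.77
[-0.164, -0.201, -0.222, 1.683, 0.3, 1.495, -0.057] 0.78
time: 6.75
position: [0.4846, 0.0612, 0.4194]
tool_rot: [0.282, 2.808, -0.329]
ft_force: [0.4, -0.4, 0.6]
grip_width: 1.001
grip_force: 0.0
[-0.268, -0.201, -0.138, 1.686, 0.319, 1.502, 0.968] 0.01
slide [0.587 0.981 0.015] ang [-0.77   0.098 -1.611]
slide [0.707 1.059 0.387] ang [-0.703 -0.148 -0.906]
```

```bash

python3 -m inch '[{"slide":[0.11,0.16,0.05],"angular":[-0.1,-0.02,-0.14],"claw":1},{"slide":[0.21,0.32,0.11],"angular":[-0.21,-0.04,-0.28],"claw":1},{"slide":[0.32,0.48,0.16],"angular":[-0.32,-0.06,-0.42],"claw":1},{"slide":[0.43,0.64,0.22],"angular":[-0.42,-0.08,-0.56],"claw":1},{"slide":[0.53,0.8,0.28],"angular":[-0.52,-0.1,-0.69],"claw":1},{"slide":[0.64,0.95,0.35],"angular":[-0.63,-0.13,-0.82],"claw":1},{"slide":[0.64,0.95,0.35],"angular":[-0.63,-0.13,-0.82],"claw":1}]'; python3 st.py
python3 - <<'E'
from tgt import *
delta(*wp2(60,-35,.12,.1))
delta(*wp2(50,-35,.1,.06))
q=np.array(ctrl.get_state()["joint_positions"])
for w in((60,-35,.12,.1),(50,-35,.1,.06),(43,-35,.08,.02),(39,-30,.06,0),(37,-20,.04,0),(36,-5,.006,0)):
    q,e,er=loc(*wp2(*w),q); print(w,q.round(2).tolist(),round(e,4),round(er,4))
E
```

```text
time: 7.45
position: [0.4078, 0.2931, 0.2365]
tool_rot: [-0.409, 2.779, 0.038]
ft_force: [-0.3, -0.4, -1.0]
grip_width: 0.997
grip_force: 0.0
[-0.47, -0.212, -0.29, 2.037, 0.126, 1.023, 1.051] 0.07
slide [0.026 0.113 0.257] ang [ 0.132 -0.359  0.386]
slide [0.003 0.146 0.43 ] ang [ 0.165 -0.691  0.374]
(60, -35, 0.12, 0.1) [-0.47, -0.15, -0.48, 2.17, 0.46, 0.81, 0.42] 0.0 0.0
(50, -35, 0.1, 0.06) [-0.5, -0.06, -0.56, 2.27, 0.89, 0.71, -0.05] 0.0 0.0
(43, -35, 0.08, 0.02) [-0.55, 0.09, -0.58, 2.32, 1.32, 0.76, -0.5] 0.0 0.0
(39, -30, 0.06, 0) [-0.56, 0.17, -0.56, 2.35, 1.61, 0.75, -0.69] 0.0 0.0
(37, -20, 0.04, 0) [-0.49, 0.16, -0.52, 2.4, 1.92, 0.61, -0.79] 0.0 0.0
(36, -5, 0.006, 0) [-0.24, 0.19, -0.57, 2.39, 2.57, 0.41, -1.07] 0.0 0.0
```

```bash

python3 -m inch '[{"slide":[0.01,0.06,0.14],"angular":[0.06,-0.18,0.19],"claw":1},{"slide":[0.01,0.11,0.26],"angular":[0.13,-0.36,0.38],"claw":1},{"slide":[0.01,0.13,0.34],"angular":[0.15,-0.53,0.38],"claw":1},{"slide":[0.003,0.146,0.43],"angular":[0.165,-0.69,0.374],"claw":1},{"slide":[0.003,0.146,0.43],"angular":[0.165,-0.69,0.374],"claw":1},{"slide":[0.003,0.146,0.43],"angular":[0.165,-0.69,0.374],"claw":1}]'; python3 st.py
python3 tgt.py 43 -35 .08 .02; python3 tgt.py 39 -30 .06 0
```

```text
time: 8.05
position: [0.4344, 0.334, 0.1364]
tool_rot: [-0.091, 2.439, 0.032]
ft_force: [0.1, -0.9, 0.1]
grip_width: 0.997
grip_force: 0.0
[-0.419, -0.066, -0.626, 2.267, 0.888, 0.705, -0.04] 0.22
slide [0.066 0.055 0.164] ang [-0.004 -0.227 -0.003]
slide [0.065 0.103 0.267] ang [-0.124 -0.36  -0.119]
```

```bash

python3 -m inch '[{"slide":[0.035,0.03,0.08],"angular":[0,-0.11,0],"claw":1},{"slide":[0.066,0.055,0.164],"angular":[0,-0.227,0],"claw":1},{"slide":[0.065,0.08,0.21],"angular":[-0.06,-0.3,-0.06],"claw":1},{"slide":[0.065,0.103,0.267],"angular":[-0.124,-0.36,-0.119],"claw":1},{"slide":[0.065,0.103,0.267],"angular":[-0.124,-0.36,-0.119],"claw":1},{"slide":[0.065,0.103,0.267],"angular":[-0.124,-0.36,-0.119],"claw":1}]'; python3 st.py
python3 tgt.py 37 -20 .04 0; python3 tgt.py 36 -12 .022 0;python3 tgt.py 36 -5 .006 0
python3 - <<'E'
from h import *
im=img("top"); c=im["color"][200:340,90:290]; cv2.imwrite("pics/a.png",cv2.resize(c[...,::-1],None,fx=3,fy=3))
for r in ctrl.outline_of("blue_bottle","top")[:1]:
    P=pts(im,r["mask"]); P=P[(P[:,2]>.01)&(P[:,2]<.108)]
    f=least_squares(lambda c:np.hypot(*(P[:,:2]-c).T)-.028,P[:,:2].mean(0)+[.015,.015],loss="soft_l1",f_scale=.002)
    print(r["confidence"],len(P),f.x)
E
```

```text
time: 8.65
position: [0.4662, 0.3627, 0.0794]
tool_rot: [-0.178, 2.242, 0.088]
ft_force: [-0.2, 0.2, 0.4]
grip_width: 0.997
grip_force: 0.0
[-0.471, 0.18, -0.645, 2.345, 1.607, 0.771, -0.682] 0.01
slide [-0.022  0.044  0.054] ang [-0.268 -0.059 -0.214]
slide [-0.061  0.084  0.102] ang [-0.481 -0.091 -0.373]
slide [-0.095  0.119  0.144] ang [-0.667 -0.09  -0.515]
0.93 232 [0.5032077  0.39893443]
```

View pics/a.png

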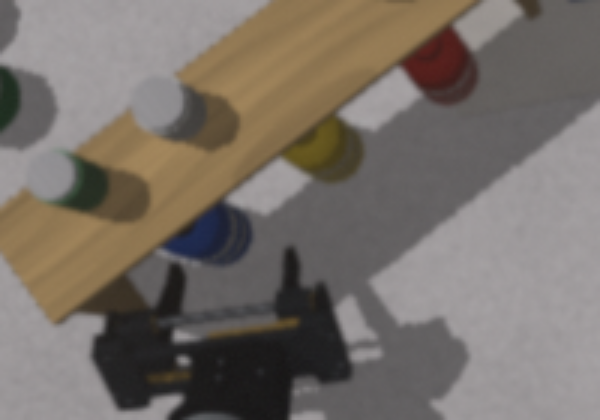

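The fingers (crop 175,270 and 290,255) straddle the front of the blue bottle (crop 210,240), which has not moved. Advancing and gripping.

```bash

python3 -m inch '[{"slide":[-0.01,0.022,0.027],"angular":[-0.134,-0.03,-0.107],"claw":1},{"slide":[-0.022,0.044,0.054],"angular":[-0.268,-0.059,-0.214],"claw":1},{"slide":[-0.042,0.064,0.078],"angular":[-0.375,-0.075,-0.295],"claw":1},{"slide":[-0.061,0.084,0.102],"angular":[-0.481,-0.091,-0.373],"claw":1},{"slide":[-0.078,0.102,0.123],"angular":[-0.575,-0.09,-0.445],"claw":1},{"slide":[-0.095,0.119,0.144],"angular":[-0.667,-0.09,-0.515],"claw":1},{"slide":[-0.095,0.119,0.144],"angular":[-0.667,-0.09,-0.515],"claw":1},{"slide":[-0.095,0.119,0.144],"angular":[-0.667,-0.09,-0.515],"claw":1}]'; python3 st.py
python3 tgt.py 36 -5 .006 0
```

```text
time: 9.55
position: [0.503, 0.3996, 0.0755]
tool_rot: [-0.657, 2.118, 0.336]
ft_force: [-0.4, -1.2, 0.2]
grip_width: 1.002
grip_force: 0.0
[-0.236, 0.189, -0.577, 2.389, 2.564, 0.418, -1.07] 0.01
slide [-0.    -0.005  0.001] ang [0.003 0.004 0.   ]
```

```bash

python3 -m inch '[{"slide":[0,0,0],"angular":[0,0,0],"claw":0.4},{"slide":[0,0,0],"angular":[0,0,0],"claw":0},{"slide":[0,0,0],"angular":[0,0,0],"claw":-0.5},{"slide":[0,0,0],"angular":[0,0,0],"claw":-1},{"slide":[0,0,0],"angular":[0,0,0],"claw":-1},{"slide":[0,0,0],"angular":[0,0,0],"claw":-1},{"slide":[0,0,0],"angular":[0,0,0],"claw":-1},{"slide":[0,0,0],"angular":[0,0,0],"claw":-1}]' 35; python3 st.py
python3 - <<'E'
from tgt import *
q=np.array(ctrl.get_state()["joint_positions"])
for w in((36,-5,.006,.01),(36,-14,.026,.012),(36,-25,.05,.015),(36,-35,.08,.02),(36,-50,.1,.03),(36,-65,.11,.06)):
    q,e,er=loc(*wp2(*w),q); print(w,q.round(2).tolist(),round(e,4),round(er,4)); delta(*wp2(*w))
E
```

```text
time: 10.35
position: [0.5029, 0.4, 0.0749]
tool_rot: [-0.659, 2.118, 0.337]
ft_force: [1.1, -2.8, 3.2]
grip_width: 0.638
grip_force: 34.7
[-0.236, 0.19, -0.576, 2.389, 2.57, 0.418, -1.073] -0.0
(36, -5, 0.006, 0.01) [-0.24, 0.16, -0.57, 2.39, 2.54, 0.39, -1.06] 0.0 0.0
slide [-0.034 -0.006 -0.024] ang [0.006 0.003 0.003]
(36, -14, 0.026, 0.012) [-0.34, 0.14, -0.6, 2.4, 2.11, 0.52, -0.84] 0.0 0.0
slide [ 0.006 -0.017 -0.093] ang [0.249 0.003 0.179]
(36, -25, 0.05, 0.015) [-0.42, 0.15, -0.66, 2.39, 1.76, 0.72, -0.74] 0.0 0.0
slide [ 0.054 -0.029 -0.179] ang [0.546 0.003 0.394]
(36, -35, 0.08, 0.02) [-0.48, 0.17, -0.72, 2.36, 1.54, 0.91, -0.73] 0.0 0.0
slide [ 0.109 -0.044 -0.289] ang [0.816 0.003 0.59 ]
(36, -50, 0.1, 0.03) [-0.58, 0.26, -0.73, 2.24, 1.32, 1.17, -0.78] 0.0 0.0
slide [ 0.125 -0.056 -0.38 ] ang [1.22  0.002 0.884]
(36, -65, 0.11, 0.06) [-0.62, 0.33, -0.72, 2.08, 1.15, 1.4, -0.8] 0.0 0.0
slide [ 0.055 -0.063 -0.487] ang [1.625 0.002 1.177]
```

```bash

python3 -m inch '[{"slide":[-0.017,-0.003,-0.012],"angular":[0,0,0],"claw":-1},{"slide":[-0.034,-0.006,-0.024],"angular":[0.006,0,0],"claw":-1},{"slide":[-0.014,-0.011,-0.058],"angular":[0.125,0,0.09],"claw":-1},{"slide":[0.006,-0.017,-0.093],"angular":[0.249,0,0.179],"claw":-1},{"slide":[0.03,-0.023,-0.136],"angular":[0.4,0,0.286],"claw":-1},{"slide":[0.054,-0.029,-0.179],"angular":[0.546,0,0.394],"claw":-1},{"slide":[0.08,-0.036,-0.234],"angular":[0.68,0,0.49],"claw":-1},{"slide":[0.109,-0.044,-0.289],"angular":[0.816,0,0.59],"claw":-1},{"slide":[0.109,-0.044,-0.289],"angular":[0.816,0,0.59],"claw":-1},{"slide":[0.109,-0.044,-0.289],"angular":[0.816,0,0.59],"claw":-1}]'; python3 st.py
python3 - <<'E'
from tgt import *
im=img("top"); c=im["color"][180:380,90:390]; cv2.imwrite("pics/b.png",cv2.resize(c[...,::-1],None,fx=2.5,fy=2.5))
# route to the cradle: interpolate from upright carry to placing
q=np.array(ctrl.get_state()["joint_positions"])
for w in((36,-50,.1,.03),(36,-65,.11,.09)): q,e,er=loc(*wp2(*w),q); print(w,q.round(2).tolist(),round(e,4),round(er,4)); delta(*wp2(*w))
pa,ra=wp2(36,-65,.11,.09); pb,rb=place(np.radians(36),1,.08,.12,fx=-.115)
print("rel deg",(ra.inv()*rb).magnitude()*57.3)
from scipy.spatial.transform import Slerp
S=Slerp([0,1],R.concatenate([ra,rb]))
for t in np.linspace(0,1,9)[1:]:
    q,e,er=loc(pa*(1-t)+pb*t+[0,0,.1*np.sin(np.pi*t)],S(t),q); print(round(t,2),q.round(2).tolist(),round(e,4),round(er,4))
q,e,er=loc(*place(np.radians(36),1,.08,0,-.115),q); print("down",q.round(2).tolist(),round(e,4),round(er,4))
E
```

```text
time: 11.35
position: [0.4465, 0.3498, 0.0943]
tool_rot: [-0.09, 2.199, 0.046]
ft_force: [-0.7, 0.3, -3.1]
grip_width: 0.639
grip_force: 34.7
[-0.548, 0.159, -0.656, 2.362, 1.531, 0.895, -0.734] 0.02
(36, -50, 0.1, 0.03) [-0.62, 0.25, -0.68, 2.24, 1.31, 1.16, -0.77] 0.0 0.0
slide [ 0.002 -0.054 -0.077] ang [ 0.409 -0.001  0.298]
(36, -65, 0.11, 0.09) [-0.64, 0.26, -0.69, 2.07, 1.1, 1.4, -0.73] 0.0 0.0
slide [-0.171 -0.083 -0.247] ang [ 0.813 -0.001  0.592]
rel deg 107.23735980371485
0.12 [-0.53, -0.01, -0.58, 2.1, 0.83, 1.21, -0.53] 0.0 0.0
0.25 [-0.48, -0.2, -0.39, 2.1, 0.56, 1.12, -0.28] 0.0 0.0
0.38 [-0.46, -0.28, -0.16, 2.06, 0.34, 1.13, -0.06] 0.0011 0.0086
0.5 [-0.15, -0.28, -0.15, 2.0, 0.06, 1.16, 0.21] 0.0022 0.0181
0.62 [-0.08, -0.23, 0.04, 1.97, -0.13, 1.21, 0.39] 0.0 0.0
0.75 [0.02, -0.11, 0.19, 1.91, -0.3, 1.29, 0.54] 0.0 0.0
0.88 [0.15, 0.08, 0.29, 1.84, -0.46, 1.41, 0.68] 0.0 0.0
1.0 [0.29, 0.3, 0.34, 1.73, -0.6, 1.54, 0.76] 0.0 0.0
down [0.32, 0.44, 0.31, 1.82, -0.65, 1.36, 0.9] 0.0 0.0
```

View pics/b.png

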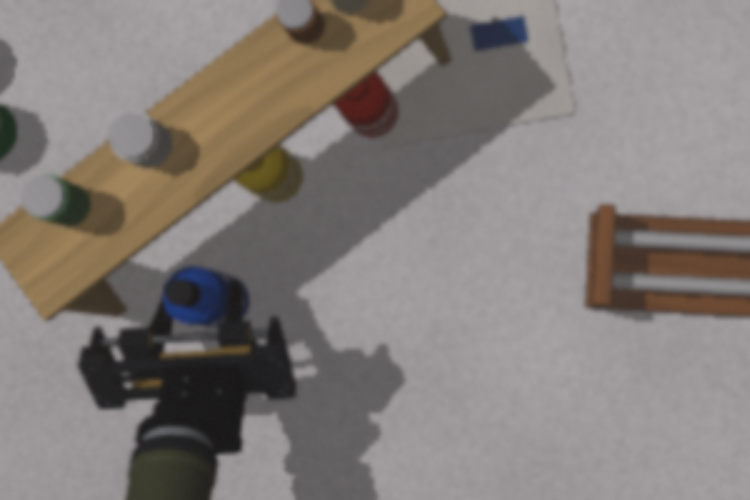

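The bottle is out, upright and held (crop 200,295), and the others are still standing. Carrying it over to the cradle.

```bash

python3 -m inch '[{"slide":[0,-0.014,-0.02],"angular":[0.12,0,0.09],"claw":-1},{"slide":[0,-0.027,-0.04],"angular":[0.24,0,0.18],"claw":-1},{"slide":[0,-0.054,-0.08],"angular":[0.41,0,0.3],"claw":-1},{"slide":[-0.05,-0.06,-0.13],"angular":[0.54,0,0.39],"claw":-1},{"slide":[-0.11,-0.07,-0.19],"angular":[0.67,0,0.49],"claw":-1},{"slide":[-0.171,-0.083,-0.247],"angular":[0.81,0,0.59],"claw":-1},{"slide":[-0.171,-0.083,-0.247],"angular":[0.81,0,0.59],"claw":-1}]'; python3 st.py
cat > rt.py <<'E'
from tgt import *
from scipy.spatial.transform import Slerp
import sys
pa,ra=wp2(36,-65,.11,.09); pb,rb=place(np.radians(36),1,.08,.1,fx=-.115)
S=Slerp([0,1],R.concatenate([ra,rb]))
def at(t): return pa*(1-t)+pb*t+np.array([.04,0,.06])*np.sin(np.pi*t),S(t)
if __name__=="__main__":
    q=np.array(ctrl.get_state()["joint_positions"])
    for t in map(float,sys.argv[1:]): 
        q,e,er=loc(*at(t),q); print(t,at(t)[0].round(3),q.round(2).tolist(),round(e,4)); delta(*at(t))
E
python3 rt.py .1 .2 .3 .4 .5 .6 .8 1
```

```text
time: 12.1
position: [0.426, 0.3284, 0.168]
tool_rot: [0.494, 2.154, -0.243]
ft_force: [0.6, 1.3, -3.0]
grip_width: 0.639
grip_force: 34.7
[-0.643, 0.257, -0.688, 2.06, 1.104, 1.398, -0.731] 0.09
0.1 [0.443 0.28  0.184] [-0.52, 0.08, -0.62, 2.1, 0.92, 1.22, -0.6] 0.0
slide [-0.138 -0.145  0.08 ] ang [0.045 0.263 0.228]
0.2 [0.461 0.233 0.201] [-0.44, -0.07, -0.5, 2.1, 0.72, 1.09, -0.41] 0.0
slide [-0.279 -0.281  0.157] ang [0.083 0.526 0.467]
0.3 [0.477 0.187 0.214] [-0.37, -0.15, -0.35, 2.09, 0.5, 1.01, -0.2] 0.0
slide [-0.404 -0.422  0.236] ang [0.122 0.789 0.706]
0.4 [0.489 0.14  0.223] [-0.32, -0.19, -0.19, 2.07, 0.3, 1.0, -0.0] 0.0
slide [-0.507 -0.568  0.316] ang [0.16  1.052 0.946]
0.5 [0.498 0.094 0.226] [-0.26, -0.19, -0.04, 2.03, 0.1, 1.02, 0.19] 0.0
slide [-0.583 -0.721  0.399] ang [0.199 1.314 1.185]
0.6 [0.503 0.047 0.223] [-0.2, -0.15, 0.1, 1.99, -0.08, 1.08, 0.36] 0.0
slide [-0.633 -0.881  0.484] ang [0.237 1.577 1.424]
0.8 [ 0.502 -0.046  0.202] [0.01, 0.04, 0.29, 1.89, -0.4, 1.26, 0.64] 0.0
slide [-0.658 -1.219  0.661] ang [0.314 2.102 1.903]
1.0 [ 0.492 -0.139  0.167] [0.27, 0.32, 0.37, 1.75, -0.61, 1.51, 0.79] 0.0
slide [-0.62  -1.573  0.843] ang [0.39  2.628 2.382]
```

```bash

python3 -m inch '[{"slide":[-0.07,-0.07,0.04],"angular":[0.02,0.13,0.11],"claw":-1},{"slide":[-0.138,-0.145,0.08],"angular":[0.045,0.263,0.228],"claw":-1},{"slide":[-0.21,-0.21,0.12],"angular":[0.065,0.395,0.35],"claw":-1},{"slide":[-0.279,-0.281,0.157],"angular":[0.083,0.526,0.467],"claw":-1},{"slide":[-0.34,-0.35,0.2],"angular":[0.1,0.66,0.59],"claw":-1},{"slide":[-0.404,-0.422,0.236],"angular":[0.122,0.789,0.706],"claw":-1},{"slide":[-0.46,-0.5,0.28],"angular":[0.14,0.92,0.83],"claw":-1},{"slide":[-0.46,-0.5,0.28],"angular":[0.14,0.92,0.83],"claw":-1}]'; python3 st.py
python3 rt.py .45 .55 .65 .75
```

```text
time: 12.9
position: [0.4842, 0.1518, 0.2179]
tool_rot: [1.149, 2.42, 0.037]
ft_force: [0.0, -0.9, -2.5]
grip_width: 0.637
grip_force: 34.7
[-0.243, -0.185, -0.344, 2.088, 0.381, 0.992, -0.078] 0.03
0.45 [0.494 0.117 0.225] [-0.2, -0.19, -0.19, 2.05, 0.18, 1.0, 0.11] 0.0
slide [-0.136 -0.056  0.013] ang [0.025 0.276 0.22 ]
0.55 [0.501 0.07  0.226] [-0.14, -0.17, -0.05, 2.01, -0.01, 1.04, 0.29] 0.0
slide [-0.289 -0.158  0.055] ang [0.065 0.54  0.458]
0.65 [0.504 0.024 0.22 ] [-0.06, -0.11, 0.08, 1.97, -0.18, 1.11, 0.45] 0.0
slide [-0.425 -0.276  0.111] ang [0.105 0.804 0.696]
0.75 [ 0.503 -0.023  0.209] [0.03, -0.02, 0.18, 1.92, -0.33, 1.21, 0.58] 0.0
slide [-0.544 -0.408  0.18 ] ang [0.145 1.068 0.934]
```

```bash

python3 -m inch '[{"slide":[-0.07,-0.03,0.007],"angular":[0.012,0.14,0.11],"claw":-1},{"slide":[-0.136,-0.056,0.013],"angular":[0.025,0.276,0.22],"claw":-1},{"slide":[-0.21,-0.107,0.034],"angular":[0.045,0.41,0.34],"claw":-1},{"slide":[-0.289,-0.158,0.055],"angular":[0.065,0.54,0.458],"claw":-1},{"slide":[-0.357,-0.217,0.083],"angular":[0.085,0.67,0.58],"claw":-1},{"slide":[-0.425,-0.276,0.111],"angular":[0.105,0.804,0.696],"claw":-1},{"slide":[-0.485,-0.34,0.145],"angular":[0.125,0.936,0.815],"claw":-1},{"slide":[-0.485,-0.34,0.145],"angular":[0.125,0.936,0.815],"claw":-1}]'; python3 st.py
python3 rt.py .8 .9 1
```

```text
time: 13.7
position: [0.5022, 0.0011, 0.2106]
tool_rot: [-1.819, -2.498, -0.404]
ft_force: [0.8, -1.3, -2.8]
grip_width: 0.634
grip_force: 34.7
[-0.039, -0.062, 0.147, 1.949, -0.25, 1.156, 0.51] 0.01
0.8 [ 0.502 -0.046  0.202] [0.06, 0.04, 0.24, 1.89, -0.39, 1.26, 0.63] 0.0
slide [-0.182 -0.063 -0.009] ang [0.023 0.266 0.237]
0.9 [ 0.497 -0.093  0.185] [0.17, 0.17, 0.3, 1.83, -0.51, 1.38, 0.73] 0.0
slide [-0.361 -0.145  0.011] ang [0.061 0.53  0.475]
1.0 [ 0.492 -0.139  0.167] [0.29, 0.32, 0.34, 1.75, -0.61, 1.51, 0.78] 0.0
slide [-0.54  -0.234  0.038] ang [0.099 0.794 0.712]
```

```bash

python3 -m inch '[{"slide":[-0.09,-0.03,-0.005],"angular":[0.01,0.13,0.12],"claw":-1},{"slide":[-0.182,-0.063,-0.009],"angular":[0.023,0.266,0.237],"claw":-1},{"slide":[-0.27,-0.104,0],"angular":[0.04,0.4,0.355],"claw":-1},{"slide":[-0.361,-0.145,0.011],"angular":[0.061,0.53,0.475],"claw":-1},{"slide":[-0.45,-0.19,0.025],"angular":[0.08,0.66,0.59],"claw":-1},{"slide":[-0.54,-0.234,0.038],"angular":[0.099,0.794,0.712],"claw":-1},{"slide":[-0.54,-0.234,0.038],"angular":[0.099,0.794,0.712],"claw":-1},{"slide":[-0.54,-0.234,0.038],"angular":[0.099,0.794,0.712],"claw":-1}]'; python3 st.py
cat > look.py <<'E'
from tgt import *
import sys
for n in("top","side"):
    im=img(n)
    if n==sys.argv[1]:
        c=im["color"][240:340,300:480] if n=="top" else im["color"][180:310,150:330]
        cv2.imwrite(sys.argv[2],cv2.resize(c[...,::-1],None,fx=4,fy=4))
    A_=pts(im,np.ones((480,640),bool)); C=im["color"].reshape(-1,3).astype(int)[(im["depth"]>0).ravel()]
    c=(A_[:,0]>.4)&(A_[:,0]<.6)&(A_[:,1]>-.36)&(A_[:,1]<.02)
    b=c&(C[:,2]>C[:,0]*1.6)&(C[:,2]>60); B=A_[b]
    if len(B)>30:
        mu=np.median(B,0); d=np.linalg.svd(B-B.mean(0),full_matrices=False)[2][0]; print(n,"blue",len(B),mu.round(4),"dir",d.round(3),"y range",np.percentile(B[:,1],[1,99]).round(4))
    for q in("stop","blue_cap"):
        r=ctrl.outline_of(q,n)
        if r: P=pts(im,r[0]["mask"]); print(n,q,round(r[0]["confidence"],2),np.percentile(P,[3,50,97],axis=0).round(3).tolist())
E
python3 look.py top pics/c.png
python3 -c "
from tgt import *
delta(*place(np.radians(36),1,.08,.02,-.115)); delta(*place(np.radians(36),1,.08,0,-.115))"
```

```text
time: 14.5
position: [0.4927, -0.1324, 0.167]
tool_rot: [-1.878, -1.845, -0.613]
ft_force: [-0.9, 1.1, -3.0]
grip_width: 0.638
grip_force: 34.7
[0.247, 0.322, 0.382, 1.757, -0.621, 1.514, 0.791] 0.01
top blue 670 [ 0.4892 -0.108   0.1919] dir [-0.009  1.    -0.026] y range [-0.1662 -0.056 ]
top stop 0.61 [[0.452, -0.315, 0.059], [0.458, -0.302, 0.116], [0.467, -0.254, 0.332]]
top blue_cap 0.58 [[0.464, -0.164, 0.174], [0.487, -0.106, 0.192], [0.514, -0.056, 0.198]]
side blue 555 [ 0.4997 -0.0995  0.1937] dir [ 0.106  0.992 -0.067] y range [-0.1588 -0.0568]
side stop 0.68 [[0.451, -0.33, 0.017], [0.492, -0.308, 0.11], [0.522, -0.298, 0.122]]
side blue_cap 0.96 [[0.471, -0.182, 0.169], [0.5, -0.102, 0.193], [0.521, -0.057, 0.201]]
slide [-0.226 -0.013  0.248] ang [-0.005 -0.007  0.028]
slide [-0.273 -0.014  0.313] ang [-0.005 -0.007  0.028]
```

View pics/c.png

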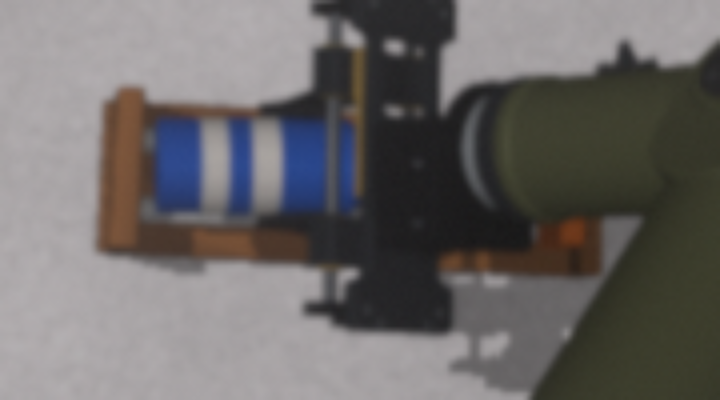

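The bottle is level with its foot (crop 155,165) just inside the end board (crop 130,165). The gripper covers the cap end. Lowering.

```bash

python3 -m inch '[{"slide":[-0.06,0,0.06],"angular":[0,0,0.02],"claw":-1},{"slide":[-0.12,-0.01,0.13],"angular":[0,0,0.03],"claw":-1},{"slide":[-0.18,-0.013,0.2],"angular":[0,0,0.03],"claw":-1},{"slide":[-0.226,-0.013,0.248],"angular":[0,0,0.03],"claw":-1},{"slide":[-0.24,-0.013,0.267],"angular":[0,0,0.03],"claw":-1},{"slide":[-0.252,-0.013,0.285],"angular":[0,0,0.03],"claw":-1},{"slide":[-0.263,-0.013,0.3],"angular":[0,0,0.03],"claw":-1},{"slide":[-0.263,-0.013,0.3],"angular":[0,0,0.03],"claw":-1}]'; python3 st.py
python3 -c "
from tgt import *
delta(*place(np.radians(36),1,.08,0,-.115));delta(*place(np.radians(36),1,.08,-.003,-.115))"; python3 look.py side pics/d.png
```

```text
time: 15.6
position: [0.4927, -0.1398, 0.0737]
tool_rot: [-1.886, -1.832, -0.62]
ft_force: [-1.9, -0.1, 9.5]
grip_width: 0.634
grip_force: 34.6
[0.276, 0.447, 0.371, 1.812, -0.676, 1.388, 0.907] 0.01
slide [-0.014 -0.005  0.023] ang [ 0.001 -0.015 -0.004]
slide [-0.021 -0.005  0.032] ang [ 0.001 -0.015 -0.004]
top blue 596 [ 0.4887 -0.1159  0.0986] dir [ 0.004 -1.    -0.002] y range [-0.1734 -0.0646]
top stop 0.6 [[0.549, 0.276, 0.012], [0.564, 0.286, 0.103], [0.59, 0.311, 0.133]]
top blue_cap 0.8 [[0.463, -0.169, 0.079], [0.487, -0.112, 0.098], [0.514, -0.065, 0.106]]
side blue 502 [ 0.4984 -0.1101  0.0984] dir [ 0.099  0.993 -0.07 ] y range [-0.1697 -0.0657]
side stop 0.61 [[0.462, -0.32, 0.042], [0.496, -0.307, 0.105], [0.522, -0.298, 0.122]]
side blue_cap 0.77 [[0.469, -0.191, 0.068], [0.499, -0.112, 0.097], [0.52, -0.067, 0.105]]
```

View pics/d.png

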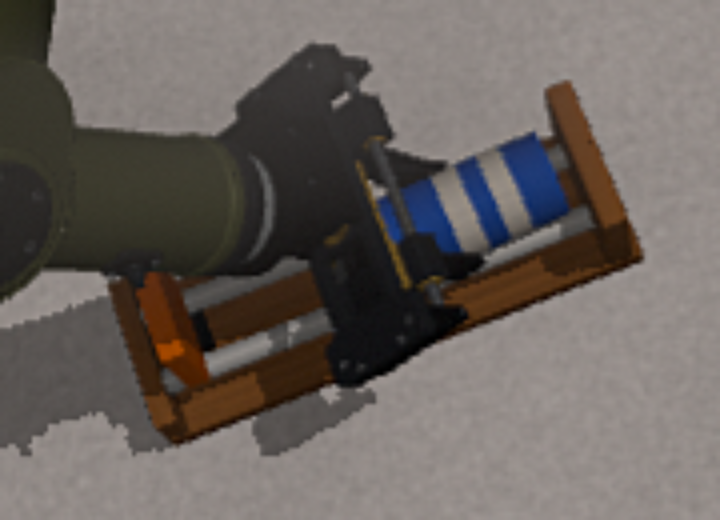

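```bash

python3 -m inch '[{"slide":[0,0,0],"angular":[0,0,0],"claw":-1},{"slide":[0,0,0],"angular":[0,0,0],"claw":-0.2},{"slide":[0,0,0],"angular":[0,0,0],"claw":0.4},{"slide":[0,0,0],"angular":[0,0,0],"claw":0.9},{"slide":[0,0,0],"angular":[0,0,0],"claw":0.9},{"slide":[0,0,0],"angular":[0,0,0],"claw":0.9},{"slide":[0,0,0],"angular":[0,0,0],"claw":0.9},{"slide":[0,0,0],"angular":[0,0,0],"claw":0.9}]'
python3 -m inch '[{"slide":[0,0,-0.08],"angular":[0,0,0],"claw":0.9},{"slide":[0,0,-0.2],"angular":[0,0,0],"claw":0.9},{"slide":[0,0,-0.35],"angular":[0,0,0],"claw":0.9},{"slide":[0,0,-0.55],"angular":[0,0,0],"claw":0.9},{"slide":[0,0,-0.55],"angular":[0,0,0],"claw":0.2},{"slide":[0,0,-0.55],"angular":[0,0,0],"claw":-1}]'
python3 st.py; python3 look.py side pics/e.png
cat > push.py <<'E'
from tgt import *
import sys
_,rr=place(np.radians(36),1,.08)
q=np.array(ctrl.get_state()["joint_positions"])
for a in sys.argv[1:]:
    y,z=map(float,a.split(",")); x=.4905+(y+.179)*.027
    q,e,er=loc([x,y,z],rr,q); print(a,q.round(2).tolist(),round(e,4)); delta([x,y,z],rr)
E
python3 push.py -- -.3,.19 -.355,.16 -.355,.09
```

```text
time: 16.7
position: [0.4914, -0.14, 0.0702]
tool_rot: [-1.888, -1.832, -0.614]
ft_force: [0.0, 0.1, -0.6]
grip_width: 0.941
grip_force: 0.0
time: 17.3
position: [0.4898, -0.2225, 0.1818]
tool_rot: [-1.891, -1.833, -0.615]
ft_force: [0.4, 0.2, -0.6]
grip_width: 0.841
grip_force: 0.0
[0.355, 0.42, 0.428, 1.608, -0.611, 1.631, 0.873] 0.05
top blue 688 [ 0.4899 -0.1388  0.0968] dir [-0.032 -0.999 -0.002] y range [-0.1814 -0.0627]
top blue_cap 0.7 [[0.465, -0.203, 0.078], [0.489, -0.127, 0.096], [0.516, -0.065, 0.105]]
side blue 721 [ 0.5017 -0.1395  0.096 ] dir [ 0.038  0.999 -0.012] y range [-0.182  -0.0655]
side blue_cap 0.8 [[0.473, -0.202, 0.069], [0.501, -0.131, 0.094], [0.521, -0.07, 0.103]]Traceback (most recent call last):
  File "push.py", line 6, in <module>
    y,z=map(float,a.split(",")); x=.4905+(y+.179)*.027
    ^^^
ValueError: could not convert string to float: '--'
```

View pics/e.png

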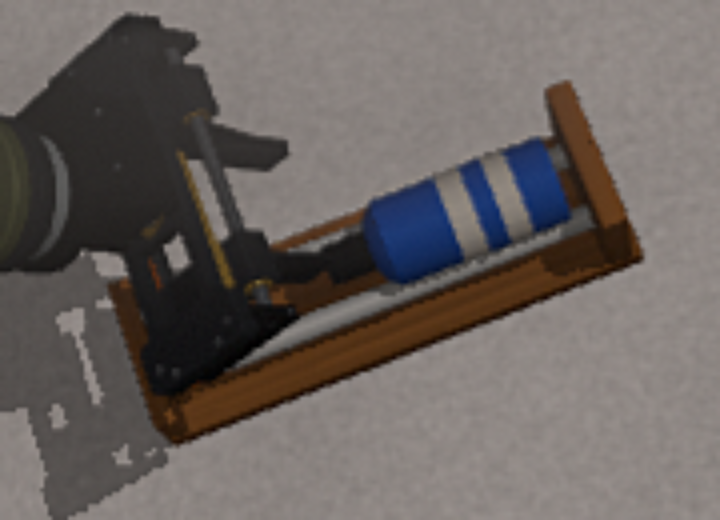

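The bottle is released and lies along the rails, with its body from crop (375,240) to (565,180) and its foot short of the end board. Next I'll push the stop from behind with closed fingers.

```bash
python3 push.py -.3,.2 -.355,.17 -.355,.09
```

```text
-.3,.2 [0.46, 0.51, 0.45, 1.44, -0.61, 1.74, 0.94] 0.0
slide [-0.211  0.    -0.253] ang [-0.009 -0.011 -0.007]
-.355,.17 [0.53, 0.62, 0.45, 1.35, -0.62, 1.76, 1.0] 0.0
slide [-0.459  0.001 -0.287] ang [-0.009 -0.011 -0.007]
-.355,.09 [0.54, 0.7, 0.43, 1.41, -0.63, 1.65, 1.06] 0.0
slide [-0.649  0.003 -0.029] ang [-0.009 -0.011 -0.007]
```

```bash

python3 -m inch '[{"slide":[-0.1,0,-0.13],"angular":[0,0,0],"claw":-1},{"slide":[-0.211,0,-0.253],"angular":[0,0,0],"claw":-1},{"slide":[-0.33,0,-0.27],"angular":[0,0,0],"claw":-1},{"slide":[-0.459,0,-0.287],"angular":[0,0,0],"claw":-1},{"slide":[-0.459,0,-0.287],"angular":[0,0,0],"claw":-1},{"slide":[-0.55,0,-0.16],"angular":[0,0,0],"claw":-1},{"slide":[-0.649,0,-0.029],"angular":[0,0,0],"claw":-1},{"slide":[-0.649,0,-0.029],"angular":[0,0,0],"claw":-1},{"slide":[-0.649,0,-0.029],"angular":[0,0,0],"claw":-1}]'; python3 st.py; python3 look.py side pics/f.png
python3 push.py -.34,.09 -.29,.09 -.245,.09 -.235,.09 -.229,.09
```

```text
time: 18.5
position: [0.4856, -0.3551, 0.0917]
tool_rot: [-1.886, -1.831, -0.615]
ft_force: [0.7, -1.0, 1.5]
grip_width: 0.006
grip_force: 0.0
[0.534, 0.704, 0.445, 1.402, -0.64, 1.66, 1.063] 0.02
top blue 687 [ 0.4901 -0.1388  0.0971] dir [-0.037 -0.999 -0.008] y range [-0.1811 -0.0625]
top stop 0.9 [[0.454, -0.316, 0.05], [0.486, -0.303, 0.115], [0.516, -0.296, 0.124]]
top blue_cap 0.83 [[0.465, -0.202, 0.078], [0.489, -0.126, 0.096], [0.516, -0.065, 0.105]]
side blue 719 [ 0.5015 -0.1392  0.0958] dir [ 0.041  0.999 -0.014] y range [-0.1821 -0.0656]
side stop 0.96 [[0.457, -0.33, 0.042], [0.492, -0.308, 0.11], [0.522, -0.298, 0.122]]
side blue_cap 0.66 [[0.473, -0.206, 0.075], [0.5, -0.131, 0.095], [0.521, -0.07, 0.103]]
-.34,.09 [0.51, 0.68, 0.44, 1.44, -0.64, 1.63, 1.06] 0.0
slide [ 0.048 -0.001  0.05 ] ang [-0.001 -0.005 -0.004]
-.29,.09 [0.45, 0.61, 0.43, 1.55, -0.64, 1.57, 1.03] 0.0
slide [ 0.21  -0.001  0.168] ang [-0.001 -0.005 -0.004]
-.245,.09 [0.4, 0.55, 0.42, 1.64, -0.64, 1.52, 0.99] 0.0
slide [ 0.355 -0.002  0.274] ang [-0.001 -0.005 -0.004]
-.235,.09 [0.38, 0.53, 0.42, 1.65, -0.64, 1.51, 0.98] 0.0
slide [ 0.387 -0.002  0.298] ang [-0.001 -0.005 -0.004]
-.229,.09 [0.37, 0.53, 0.42, 1.67, -0.65, 1.51, 0.98] 0.0
slide [ 0.407 -0.002  0.312] ang [-0.001 -0.005 -0.004]
```

View pics/f.png

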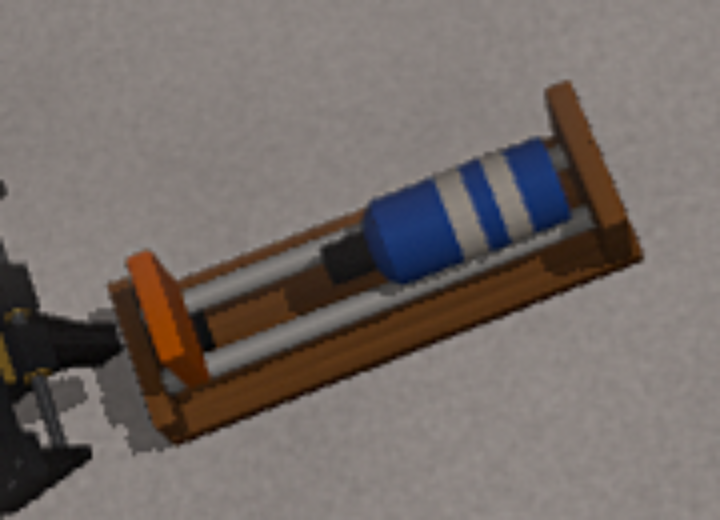

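The fingertips (crop 115,340) sit behind the stop (crop 165,320). Pushing gently.

```bash

python3 -m inch '[{"slide":[0.024,0,0.025],"angular":[0,0,0],"claw":-1},{"slide":[0.048,0,0.05],"angular":[0,0,0],"claw":-1},{"slide":[0.08,0,0.074],"angular":[0,0,0],"claw":-1},{"slide":[0.113,0,0.097],"angular":[0,0,0],"claw":-1},{"slide":[0.145,0,0.12],"angular":[0,0,0],"claw":-1},{"slide":[0.178,0,0.144],"angular":[0,0,0],"claw":-1},{"slide":[0.21,0,0.168],"angular":[0,0,0],"claw":-1},{"slide":[0.242,0,0.191],"angular":[0,0,0],"claw":-1},{"slide":[0.274,0,0.215],"angular":[0,0,0],"claw":-1},{"slide":[0.274,0,0.215],"angular":[0,0,0],"claw":-1}]'; python3 st.py
python3 push.py  -.25,.09 -.24,.09 -.232,.09 -.226,.09
```

```text
time: 19.8
position: [0.488, -0.2671, 0.0887]
tool_rot: [-1.884, -1.833, -0.615]
ft_force: [0.6, -0.7, -0.1]
grip_width: 0.006
grip_force: 0.0
[0.423, 0.583, 0.427, 1.591, -0.643, 1.554, 1.01] 0.01
-.25,.09 [0.4, 0.55, 0.43, 1.63, -0.65, 1.53, 1.0] 0.0
slide [0.058 0.001 0.036] ang [-0.007 -0.013 -0.004]
-.24,.09 [0.38, 0.54, 0.43, 1.65, -0.65, 1.52, 0.99] 0.0
slide [0.091 0.001 0.06 ] ang [-0.007 -0.013 -0.004]
-.232,.09 [0.37, 0.53, 0.42, 1.66, -0.65, 1.51, 0.98] 0.0
slide [0.116 0.001 0.079] ang [-0.007 -0.013 -0.004]
-.226,.09 [0.37, 0.52, 0.42, 1.67, -0.65, 1.5, 0.98] 0.0
slide [0.136 0.001 0.093] ang [-0.007 -0.013 -0.004]
```

```bash

python3 -m inch '[{"slide":[0.02,0,0.012],"angular":[0,0,0],"claw":-1},{"slide":[0.04,0,0.024],"angular":[0,0,0],"claw":-1},{"slide":[0.058,0,0.036],"angular":[0,0,0],"claw":-1},{"slide":[0.075,0,0.048],"angular":[0,0,0],"claw":-1},{"slide":[0.091,0,0.06],"angular":[0,0,0],"claw":-1},{"slide":[0.091,0,0.06],"angular":[0,0,0],"claw":-1}]'
python3 -m inch '[{"slide":[0.012,0,0.009],"angular":[0,0,0],"claw":-1},{"slide":[0.025,0,0.019],"angular":[0,0,0],"claw":-1},{"slide":[0.025,0,0.019],"angular":[0,0,0],"claw":-1}]'
python3 look.py top pics/g.png; python3 push.py -.226,.09
```

```text
time: 20.4
position: [0.4885, -0.242, 0.0897]
tool_rot: [-1.888, -1.833, -0.613]
ft_force: [-0.4, -2.1, -2.4]
grip_width: 0.005
grip_force: 1.1
time: 20.7
position: [0.4888, -0.2339, 0.0895]
tool_rot: [-1.887, -1.832, -0.614]
ft_force: [0.3, -3.7, -1.8]
grip_width: 0.003
grip_force: 1.6
top blue 677 [ 0.4906 -0.1282  0.0972] dir [-0.037 -0.999 -0.012] y range [-0.1698 -0.0525]
top stop 0.65 [[0.457, -0.215, 0.068], [0.489, -0.204, 0.118], [0.519, -0.199, 0.124]]
top blue_cap 0.93 [[0.466, -0.192, 0.075], [0.489, -0.114, 0.096], [0.517, -0.052, 0.105]]
side blue 722 [ 0.5022 -0.1275  0.0958] dir [0.036 0.999 0.003] y range [-0.1703 -0.0534]
side stop 0.52 [[0.456, -0.221, 0.019], [0.5, -0.209, 0.117], [0.526, -0.201, 0.122]]
side blue_cap 0.62 [[0.476, -0.194, 0.076], [0.501, -0.12, 0.095], [0.521, -0.059, 0.103]]
-.226,.09 [0.37, 0.52, 0.42, 1.67, -0.65, 1.5, 0.97] 0.0
slide [0.027 0.001 0.018] ang [-0.005 -0.01  -0.007]
```

```bash

for i in 1 2; do python3 -m inch '[{"slide":[0.006,0,0.004],"angular":[0,0,0],"claw":-1},{"slide":[0.006,0,0.004],"angular":[0,0,0],"claw":-1}]' | grep -E "pos|ft"; done
python3 -m inch '[{"slide":[0.006,0,0.004],"angular":[0,0,0],"claw":-1},{"slide":[0.006,0,0.004],"angular":[0,0,0],"claw":-1}]' | grep -E "pos|ft"
```

```text
position: [0.4888, -0.2334, 0.0895]
ft_force: [-0.2, -4.9, -1.6]
position: [0.4888, -0.2331, 0.0896]
ft_force: [-1.0, -6.9, -1.9]
position: [0.4888, -0.233, 0.0896]
ft_force: [0.0, -10.3, -1.5]
```

```bash

python3 -m inch '[{"slide":[0.006,0,0.004],"angular":[0,0,0],"claw":-1},{"slide":[0.006,0,0.004],"angular":[0,0,0],"claw":-1}]' | grep -E "pos|ft"
python3 -m inch '[{"slide":[-0.01,0,-0.01],"angular":[0,0,0],"claw":-1},{"slide":[-0.05,0,-0.04],"angular":[0,0,0],"claw":-1},{"slide":[-0.1,0,-0.1],"angular":[0,0,0],"claw":-1},{"slide":[-0.2,0,-0.25],"angular":[0,0,0],"claw":-1},{"slide":[-0.3,0,-0.5],"angular":[0,0,0],"claw":-1},{"slide":[-0.3,0,-0.5],"angular":[0,0,0],"claw":-1},{"slide":[-0.3,0,-0.5],"angular":[0,0,0],"claw":-1}]'
python3 look.py top pics/h.png
python3 - <<'E'
from h import *
im=img("top")
for q in("red_bottle","yellow_bottle","brush_pot"):
    P=pts(im,ctrl.outline_of(q,"top")[0]["mask"]); print(q,np.median(P,0).round(3))
E
```

```text
position: [0.4887, -0.2328, 0.0896]
ft_force: [-0.8, -14.1, -0.7]
time: 22.5
position: [0.4851, -0.3642, 0.1475]
tool_rot: [-1.891, -1.832, -0.615]
ft_force: [-0.0, 0.5, -0.7]
grip_width: 0.007
grip_force: 0.0
top blue 660 [ 0.4903 -0.1284  0.0972] dir [-0.037 -0.999 -0.015] y range [-0.1687 -0.0525]
top stop 0.78 [[0.456, -0.214, 0.067], [0.487, -0.204, 0.118], [0.517, -0.199, 0.124]]
top blue_cap 0.79 [[0.466, -0.19, 0.079], [0.489, -0.114, 0.096], [0.516, -0.053, 0.105]]
side blue 710 [ 0.502  -0.1269  0.0961] dir [0.036 0.999 0.002] y range [-0.1694 -0.0531]
side stop 0.82 [[0.46, -0.223, 0.05], [0.499, -0.209, 0.117], [0.526, -0.201, 0.122]]
side blue_cap 0.56 [[0.474, -0.193, 0.074], [0.501, -0.121, 0.094], [0.522, -0.059, 0.103]]
red_bottle [0.634 0.193 0.113]
yellow_bottle [0.563 0.286 0.102]
brush_pot [ 0.675 -0.293  0.084]
```

View pics/h.png

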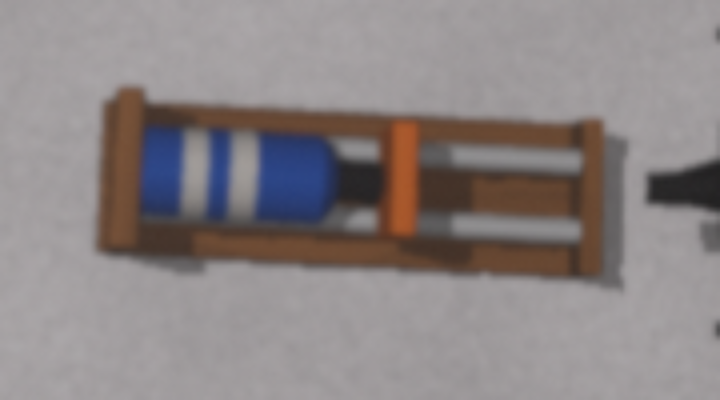

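The bottle lies snug between the end board (crop 130,165) and the stop (crop 400,180), with no gap at either end. The bystanders have not moved and the gripper is clear.

```bash
python3 -c "
from bench import ctrl
print(ctrl.close_job())"
```

```text
the job is handed in; nothing more can be done
None
```

I laid the blue bottle on the cradle rails, slid the orange stop up until it held the bottle snugly against the end board, and handed the job in at about 22.7 s; the red and yellow bottles and the brush pot had not moved, and the hand-in gave no verdict.

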